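Blue draining pail from behind the white one

TASK

In the cheese room a white and a blue draining pail hang on one hook, the white in front. Hang the white pail on the spare hook so that the blue one comes free, then take the blue pail off and set it down (do not drop it) upright in the middle of the round black mat. Leave the white pail hanging on the spare hook, and the green pail and the waxed cheeses as they stand.

Things in the scene. Friction and masses are not known exactly. Their poses are not given: they have to be found in the camera images.
- white_pail: WHITE rigid draining pail, hangs in front (nearer the robot) on the full hook. Cup 62 mm high, 50 mm wide at foot, 64 at rim; over it a fixed handle: two side bars 30 mm to +y and -y, a strap along y (20 mm wide), and on the strap an upright grip block 20 mm along x, 24 along y, 131 to 174 mm above the foot, pinched from above. 0.12 kg. Origin: centre of foot's underside, z up, x along its hook.
- blue_pail: BLUE pail, hanging behind the white one (nearer the post) on the same hook; the white pail blocks its way off. Same shape, size, origin and axes as the white pail. The pails hang about 85 mm apart, centre to centre.
- white_pail_eye (a point): Point of the white pail 123 mm above its foot's centre that lies on the hook bar's centre line when it hangs. The strap's underside is a shallow notch that peaks 128 mm above the foot; the open window below it, for the bar to pass along x, is about 55 mm wide and 66 mm high (strap to rim).
- blue_pail_eye (a point): The same point of the blue pail.
- full_hook: Fixed dark steel hook stand holding both pails. Post 16 mm thick; from its top a level round bar, 10 mm thick, centre line 190 mm above the table, runs 210 mm along the stand's -x (towards the robot) to an upturned tip, top 19 mm above that line. A hanging pail's foot is 67 mm above the table. Origin: on the table under the post's axis; z up; yaw is the bar's.
- spare_hook: The empty hook: a stand of the same shape, size, origin and axes, on the other side of the bench. A pail goes on or off only over the tip: raised 20 to 40 mm (28 is best) above its hanging height and moved along x; it is clear of the tip 245 mm from the post. Base plate 100 by 90 by 10 mm under the post.
- mat: Round black rubber mat, 130 mm across, 3 mm thick, fixed on the bench between the hooks. Origin: centre of its underside.
- green_pail: GREEN pail of the same shape, standing on a wooden board (6 mm thick) behind the mat. Bystander, to be left where it stands. Origin: centre of its underside.
- red_cheese: Red waxed cheese, 58 by 58 by 42 mm high, on the board. Bystander, to be left where it stands. Origin: centre of its underside.
- yellow_cheese: Yellow waxed cheese, 58 by 58 by 42 mm high, on the board. Bystander, to be left where it stands. Origin: centre of its underside.
Not all that is in view belongs to the job. What is meant by the blue_pail is not orange, and is the larger of those in its own colour.

How it is judged:
By the outcome, as a careful person would: the job done as asked, in the order asked, and still so for the second after the job is handed in, with the robot touching nothing.
It also fails if it takes over 59 s, if anything falls off the work surface, if the arm or the gripper's body presses on something with over 40 N, if the wrist force passes 120 N, or if a joint passes its speed limit or range.

ROBOT

A 6-joint arm with a two-finger parallel gripper is mounted at the origin on the work surface. World frame = base frame: x ahead of the robot, y to its left, z up, the work surface at z = 0. Lengths are in m, angles in rad, forces in N, time in s.
With the tool pointing down it reaches from about 0.325 to 0.925 m from the base axis. Payload 3.1 kg.
Tool frame: the origin (TCP) lies at the very end of the fingers, on their centre line; the grasp point (between the pads) lies 19 mm behind it; z points along the fingers, y is the direction in which the jaws open and shut (so a half turn about z gives the same grasp; the last joint's range is limited). The gripper opens to 85 mm and grips with 20 to 120 N. Pads are 22 mm wide; open, the fingers measure 114 mm over their backs; the gripper's body (76 mm by 85 mm) begins 54 mm behind the grasp point. The pads swing forward as they close: fully open they stand 13 mm farther back than shut.
Start: joints at [1.194, 0.217, 1.613, -0, 1.311, -0.112], TCP at [0.164, 0.603, 0.197] pointing down, gripper open.
Joint ranges: [-2.75, 2.75], [-0.78, 2.1], [0.31, 2.55], [-1.13, 4.27], [0.13, 2.63], [-2.58, 2.58]. Speed limits (rad/s): [2.79, 2.79, 3.14, 3.14, 3.14, 3.14].

INTERFACE

Orientations are given as a 3x3 rotation matrix whose columns are the frame's x, y, z axes.
In Python, from rig import manip, optics, close_job gives the robot as it stands.
- The arm moves only by the tool send_rows, never from a script. Its argument "motion" is a list of rows, each an object with "linear": the shift along the world's x, y, z in m, a list of three; "spin": the turn about the world's z in rad. A call has 1 to 10 rows; each row is the pose to reach, as a shift and turn from the pose commanded when the call began; what a row does not reach only later rows make up. A row lasts 1/12 s, in which the tool goes at most 41.7 mm and 7.16 degrees, less where a joint would pass 70% of its speed; a pose out of reach is approached as far as the arm can. A call with a gripper value outside its range is refused whole. "grip" is the finger opening in m, from 0 to 0.0854, set as the call begins (left out, the last holds). The fingers move at their own pace and stop on an object; the grip force is fixed at half the most. Time passes only in rows, so rows that repeat a pose let the fingers close. It gives the time, the measured TCP pose, the force and the opening at its end, in the units of the state.
- manip.observe(): the state, without advancing time (a new reading comes with each control period).
- optics.capture(name): name is "scene" or "side" or "wrist"; returns (picture, depth): 420x560x3 uint8, red, green, blue; 420x560 float32, m along the optical axis (not along the pixel's ray), 0 where there is no reading.
- optics.get_calibration(name): a dict with "K" (3x3 intrinsics, pixels), "dist_coeffs" ([k1, k2, p1, p2, k3] as OpenCV has them; the pictures are not rectified), "rvec" (rotation vector, rad) and "tvec" (3), from world to camera coordinates, as OpenCV has them. Camera axes: x right, y down, z forward; pixel columns grow to the right and rows downward; lengths in m; the calibration is good to about 2 mm. A picture is of the moment at which its call begins: read the wrist's pose just before it. get_calibration takes no time and is no camera call; for the wrist camera it gives the pose at the moment of the call.
- close_job(): hands the job in, once; it reports no verdict.
The state is a dict: "time": time; "joint_positions": joint angles; "dq": joint speeds; "joint_torque": joint torques, N m; "tcp_pos": TCP position; "tool_rot": TCP orientation; "contact_force": force on the tool from outside, world axes, zero at the start; "wrist_torque": the same for the moment, N m; "gripper_width": finger opening in m.
Only numpy, scipy, OpenCV 4.12 (cv2) and the standard library are available. Lean on these libraries where they do the work, as an engineer would, in place of code of your own. Each camera call takes 0.05 s, during which the arm holds its last target.

## Working session

There is one attempt and no reset: what is moved stays moved. The work goes in short steps, Python scripts to look and compute and a tool call to move; the robot and the scene stay as the last step left them, time stands still between calls to the robot, and variables do not carry over. Pictures are saved under pics/ and viewed, and the job is handed in when it is done.

Besides the shell and the picture viewer there is one more tool, called after "Emit:" in YAML: its name, and indented under it one key for each argument. send_rows: Moves the arm, as the interface text tells. Its arguments: {"type":"object","properties":{"motion":{"type":"array","items":{"type":"object","properties":{"linear":{"type":"array","items":{"type":"number"}},"spin":{"type":"number"}}}},"grip":{"type":"number"}},"required":["motion"]}

```bash
mkdir -p pics; ls
cat > h.py <<'E'
import numpy as np, cv2
from rig import manip, optics
def cap(n,f):
    c=optics.get_calibration(n); p,d=optics.capture(n)
    cv2.imwrite('pics/%s.png'%f,p[:,:,::-1]); np.savez('pics/%s.npz'%f,p=p,d=d,**{k:np.array(v) for k,v in c.items()})
    return p,d,c
def load(f):
    z=np.load('pics/%s.npz'%f); return z['p'],z['d'],z
def ray(c,uv):
    R=cv2.Rodrigues(np.array(c['rvec'],float))[0]; t=np.array(c['tvec'],float).ravel()
    u=cv2.undistortPoints(np.array(uv,float).reshape(-1,1,2),np.array(c['K'],float),np.array(c['dist_coeffs'],float)).reshape(-1,2)
    v=np.c_[u,np.ones(len(u))]
    return -R.T@t, v@R, v, R, t
def onplane(c,uv,z):
    o,d,_,_,_=ray(c,uv); s=(z-o[2])/d[:,2]; return o+d*s[:,None]
def pts(c,uv,depth):
    o,d,_,_,_=ray(c,uv); return o+d*np.array(depth,float).reshape(-1,1)
E
python3 - <<'E'
from h import *
s=manip.observe(); print(s['time'],s['tcp_pos'],s['gripper_width'],s['contact_force']); print(s['tool_rot'])
for n in ['scene','side']:
    c=cap(n,n+'0')[2]; print(n,ray(c,[[280,210]])[:2])
E
```

```text
pics
0.0 [0.16318749 0.60239835 0.19525777] 0.08552351800137777 [-0.43184435 -0.25119734 -0.50836539]
[[-9.65154772e-01  2.61678047e-01 -9.30214689e-04]
 [ 2.61679510e-01  9.65152263e-01 -2.22327157e-03]
 [ 3.16017449e-04 -2.38921929e-03 -9.99997096e-01]]
scene (array([ 1.43357539, -0.41121752,  0.95727256]), array([[-0.67502444,  0.29034388, -0.67838749]]))
side (array([ 0.24898603, -0.78139462,  0.64152178]), array([[ 0.35425287,  0.76841587, -0.53311941]]))
```

View pics/scene0.png

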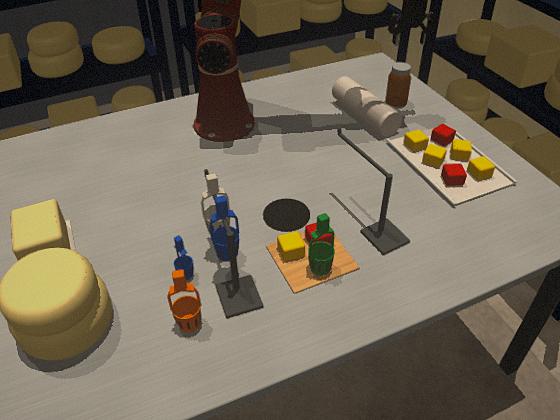

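View pics/side0.png

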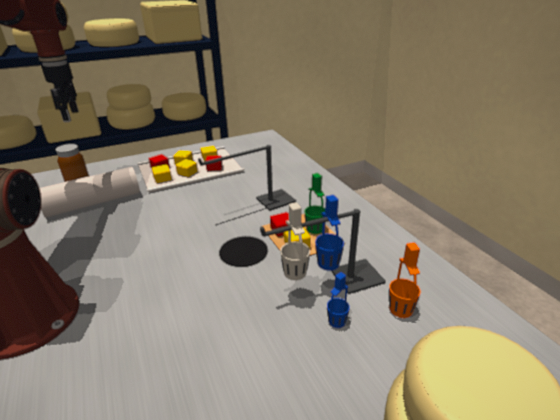

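Run:
```python
from h import *
for n in ['scene0','side0']:
    p,d,c=load(n)
    vv,uu=np.mgrid[:420,:560]; uv=np.c_[uu.ravel(),vv.ravel()]
    P=pts(c,uv,d.ravel()).reshape(420,560,3); ok=d>0
    hsv=cv2.cvtColor(p,cv2.COLOR_RGB2HSV); H,S,V=[hsv[...,i].astype(int) for i in range(3)]
    box=ok&(P[...,0]>.3)&(P[...,0]<1)&(abs(P[...,1])<.4)&(P[...,2]>-.01)
    def rep(name,m):
        q,l,st,_=cv2.connectedComponentsWithStats(m.astype(np.uint8))
        for i in range(1,q):
            if st[i,4]>=25:
                X=P[l==i]; print(n,name,st[i],'med',np.median(X,0).round(3),'lo',np.percentile(X,3,axis=0).round(3),'hi',np.percentile(X,97,axis=0).round(3))
    rep('blue',box&(H>105)&(H<130)&(S>120))
    rep('green',box&(H>50)&(H<90)&(S>100))
    rep('red',box&((H<5)|(H>173))&(S>150))
    rep('yellow',box&(H>20)&(H<33)&(S>170))
    rep('dark',box&(V<75)&(S<90))
    m=box&(V<75)&(S<90)&(P[...,2]>.180)&(P[...,2]<.2)
    for side in (1,-1):
        X=P[m&(P[...,1]*side>0)]
        if len(X)>5:
            l=cv2.fitLine(X[:,:2].astype(np.float32),cv2.DIST_HUBER,0,.01,.01).ravel(); print('bar',side,len(X),l,'yaw',np.arctan2(l[1],l[0])%np.pi,X.min(0),X.max(0))
    m=box&(S<50)&(V>130)&(P[...,2]>.06)
    rep('white',m)
for n,b in [('scene0',(150,150,290,340)),('side0',(230,170,440,340)),('scene0',(310,110,430,270)),('side0',(180,120,320,230))]:
    im=cv2.imread('pics/%s.png'%n)[b[1]:b[3],b[0]:b[2]]
    globals().setdefault('ims',[]).append(cv2.resize(im,(390,290)))
cv2.imwrite('pics/crops0.png',np.vstack([np.hstack(ims[:2]),np.hstack(ims[2:])]))
```

```text
scene0 blue [214 196  13  15  98] med [ 0.639 -0.207  0.24 ] lo [ 0.627 -0.218  0.222] hi [ 0.645 -0.196  0.243]
scene0 blue [224 208  15  37 124] med [ 0.638 -0.182  0.155] lo [ 0.614 -0.202  0.11 ] hi [ 0.657 -0.174  0.213]
scene0 blue [210 210  19  51 316] med [ 0.632 -0.219  0.118] lo [ 0.604 -0.236  0.076] hi [ 0.662 -0.199  0.2  ]
scene0 blue [174 236  19  37 213] med [ 0.596 -0.304  0.046] lo [ 0.575 -0.326  0.009] hi [ 0.62  -0.286  0.129]
scene0 green [309 213  26  61 572] med [0.721 0.002 0.073] lo [ 0.691 -0.03   0.018] hi [0.748 0.028 0.18 ]
scene0 red [305 223  12  18  98] med [0.624 0.017 0.047] lo [0.608 0.009 0.023] hi [0.644 0.038 0.051]
scene0 red [313 234  19   9  70] med [0.663 0.042 0.043] lo [0.658 0.013 0.024] hi [0.666 0.057 0.049]
scene0 yellow [278 231  27  30 566] med [ 0.654 -0.046  0.046] lo [ 0.617 -0.073  0.013] hi [ 0.671 -0.018  0.05 ]
scene0 dark [ 338  128   72  127 1001] med [0.677 0.197 0.026] lo [0.483 0.16  0.005] hi [0.742 0.244 0.196]
scene0 dark [ 263  199   47   33 1124] med [0.506 0.004 0.003] lo [ 0.45  -0.05  -0.001] hi [0.562 0.061 0.006
[... 3474 characters left out ...]
6 -0.201 -0.001] lo [ 0.549 -0.215 -0.003] hi [ 0.585 -0.188  0.   ]
bar 1 135 [0.99527335 0.09711293 0.60665005 0.19095978] yaw 0.097266234 [0.45517241 0.17446826 0.18092662] [0.67212874 0.20166448 0.1996964 ]
bar -1 266 [ 0.99696577 -0.07784106  0.5940983  -0.20808394] yaw 3.0636728 [ 0.47564346 -0.21980197  0.1805303 ] [ 0.69301958 -0.19750322  0.19989324]
side0 white [289 202  13  12  84] med [ 0.547 -0.204  0.241] lo [ 0.54  -0.213  0.232] hi [ 0.558 -0.19   0.242]
side0 white [292 226  11   9  58] med [ 0.545 -0.22   0.194] lo [ 0.537 -0.226  0.189] hi [ 0.554 -0.21   0.198]
side0 white [285 257  15   4  35] med [ 0.531 -0.223  0.128] lo [ 0.521 -0.231  0.087] hi [ 0.563 -0.177  0.131]
```

View pics/crops0.png

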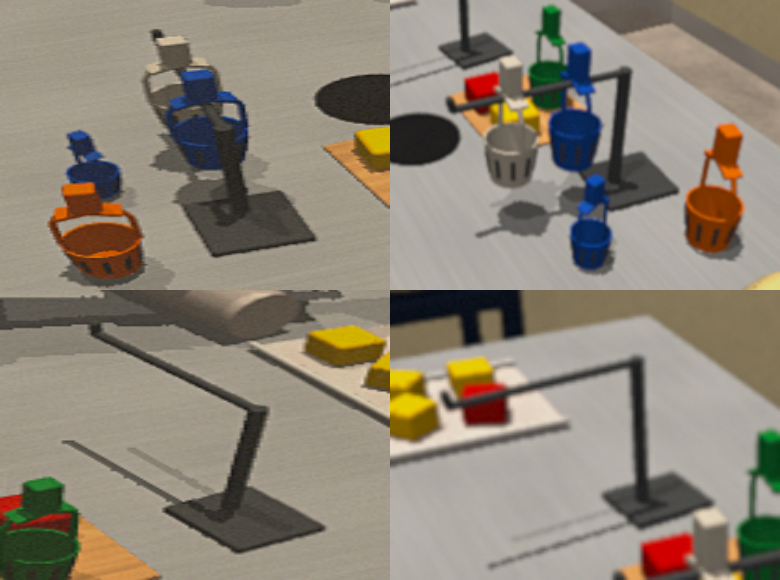

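Emit:
send_rows:
  motion:
    - {"linear": [0,0,0.04]}
    - {"linear": [0.02,-0.02,0.07]}
    - {"linear": [0.04,-0.05,0.1],"spin": 0.02}
    - {"linear": [0.06,-0.08,0.12],"spin": 0.04}
    - {"linear": [0.08,-0.11,0.14],"spin": 0.06}
    - {"linear": [0.1,-0.14,0.155],"spin": 0.08}
    - {"linear": [0.12,-0.175,0.165],"spin": 0.1}
    - {"linear": [0.14,-0.21,0.175],"spin": 0.12}
    - {"linear": [0.16,-0.245,0.185],"spin": 0.15}
    - {"linear": [0.18,-0.28,0.19],"spin": 0.187}

```text
$.motion[0]: bad value
```

Emit:
send_rows:
  motion:
    - {"linear": [0.02,-0.035,0]}
    - {"linear": [0.04,-0.07,0]}
    - {"linear": [0.06,-0.105,0]}
    - {"linear": [0.08,-0.14,0]}
    - {"linear": [0.1,-0.175,0]}
    - {"linear": [0.12,-0.21,0]}
    - {"linear": [0.14,-0.245,0]}
    - {"linear": [0.155,-0.28,0]}
    - {"linear": [0.17,-0.315,0]}
    - {"linear": [0.18,-0.345,0]}

```text
$.motion[0]: bad value
```

Emit:
send_rows:
  motion:
    - {"linear": [0.007,-0.035,0]}
    - {"linear": [0.014,-0.07,0]}
    - {"linear": [0.02,-0.105,0]}
    - {"linear": [0.02,-0.14,0]}
    - {"linear": [0.02,-0.165,0]}
    - {"linear": [0.02,-0.18,0]}
    - {"linear": [0.02,-0.18,0]}
    - {"linear": [0.02,-0.18,0]}

```text
$.motion[0]: bad value
```

Run:
```python
from h import *
s=manip.observe(); print(s['time'],s['tcp_pos'],s['joint_positions'],s['contact_force']); print(s['tool_rot'])
c=cap('wrist','wrist1')[2]; print(ray(c,[[280,210]])[:2])
```

```text
0.1 [0.16326262 0.60244304 0.19536839] [ 1.19376876e+00  2.17712477e-01  1.61479209e+00 -3.24665426e-06
  1.31132448e+00 -1.12230929e-01] [ 0.52401561  1.11244973 -0.28242107]
[[-9.65145860e-01  2.61711283e-01 -8.20429065e-04]
 [ 2.61712452e-01  9.65143649e-01 -2.08047006e-03]
 [ 2.47349415e-04 -2.22267356e-03 -9.99997499e-01]]
(array([0.09925525, 0.6209519 , 0.37290528]), array([[ 0.26014113, -0.08179886, -0.96216605]]))
```

View pics/wrist1.png

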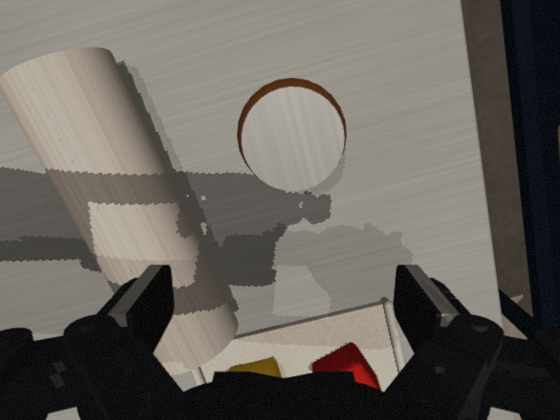

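The rows need both fields; nothing has moved. Sending again in full.

Emit:
send_rows:
  motion:
    - {"linear": [0,0,0.04],"spin": 0}
    - {"linear": [0.02,-0.02,0.07],"spin": 0}
    - {"linear": [0.04,-0.05,0.1],"spin": 0.02}
    - {"linear": [0.06,-0.08,0.12],"spin": 0.04}
    - {"linear": [0.08,-0.11,0.14],"spin": 0.06}
    - {"linear": [0.1,-0.14,0.155],"spin": 0.08}
    - {"linear": [0.12,-0.175,0.165],"spin": 0.1}
    - {"linear": [0.14,-0.21,0.175],"spin": 0.12}
    - {"linear": [0.16,-0.245,0.185],"spin": 0.15}
    - {"linear": [0.18,-0.28,0.19],"spin": 0.187}

```text
time: 0.98
tcp_pos: [0.3441, 0.3219, 0.3879]
tool_rot: [[-0.997, 0.075, 0.002], [0.075, 0.997, 0.001], [-0.002, 0.001, -1.0]]
contact_force: [0.3, -0.1, -0.5]
gripper_width: 0.0854
```

Emit:
send_rows:
  motion:
    - {"linear": [0.02,-0.035,0],"spin": 0}
    - {"linear": [0.04,-0.07,0],"spin": 0}
    - {"linear": [0.06,-0.105,0],"spin": 0}
    - {"linear": [0.08,-0.14,0],"spin": 0}
    - {"linear": [0.1,-0.175,0],"spin": 0}
    - {"linear": [0.12,-0.21,0],"spin": 0}
    - {"linear": [0.14,-0.245,0],"spin": 0}
    - {"linear": [0.155,-0.28,0],"spin": 0}
    - {"linear": [0.17,-0.315,0],"spin": 0}
    - {"linear": [0.18,-0.345,0],"spin": 0}

```text
time: 1.82
tcp_pos: [0.5241, -0.0242, 0.3859]
tool_rot: [[-0.997, 0.079, -0.001], [0.079, 0.997, -0.0], [0.001, -0.0, -1.0]]
contact_force: [0.3, -0.2, 0.0]
gripper_width: 0.0854
```

Emit:
send_rows:
  motion:
    - {"linear": [0.007,-0.035,0],"spin": 0}
    - {"linear": [0.014,-0.07,0],"spin": 0}
    - {"linear": [0.02,-0.105,0],"spin": 0}
    - {"linear": [0.02,-0.14,0],"spin": 0}
    - {"linear": [0.02,-0.165,0],"spin": 0}
    - {"linear": [0.02,-0.18,0],"spin": 0}
    - {"linear": [0.02,-0.18,0],"spin": 0}
    - {"linear": [0.02,-0.18,0],"spin": 0}

```text
time: 2.48
tcp_pos: [0.5433, -0.2015, 0.3861]
tool_rot: [[-0.997, 0.079, -0.001], [0.079, 0.997, 0.001], [0.001, 0.001, -1.0]]
contact_force: [-0.0, 0.6, -0.0]
gripper_width: 0.085
```

Run:
```python
from h import *
s=manip.observe(); print(s['time'],s['tcp_pos'],s['joint_positions'],s['contact_force']); print(s['tool_rot'])
c=cap('wrist','wrist2')[2]; print(ray(c,[[280,210]])[:2])
```

```text
2.4833 [ 0.54327791 -0.2015169   0.38608851] [-4.76859279e-01  3.31002092e-02  1.46969484e+00  9.57115066e-04
  1.64015266e+00 -1.96872586e+00] [-0.02416716  0.56311421 -0.0480936 ]
[[-9.96891505e-01  7.87828784e-02 -7.65665712e-04]
 [ 7.87816941e-02  9.96890808e-01  1.47026959e-03]
 [ 8.79117181e-04  1.40537882e-03 -9.99998626e-01]]
(array([ 0.47714786, -0.19592468,  0.56364546]), array([[ 0.27046492, -0.02880891, -0.96236518]]))
```

View pics/wrist2.png

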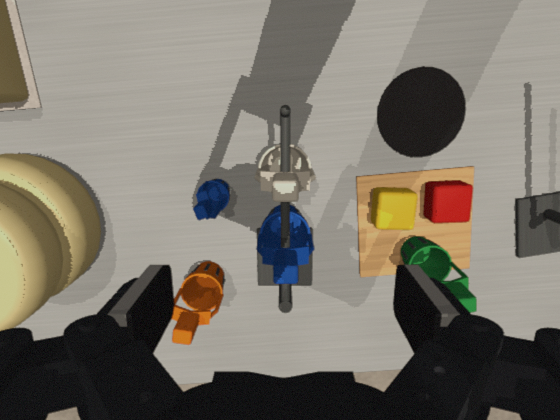

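Run:
```python
from h import *
p,d,c=load('wrist2')
vv,uu=np.mgrid[:420,:560]; uv=np.c_[uu.ravel(),vv.ravel()]
P=pts(c,uv,d.ravel()).reshape(420,560,3)
hsv=cv2.cvtColor(p,cv2.COLOR_RGB2HSV); H,S,V=[hsv[...,i].astype(int) for i in range(3)]
def rep(n,m):
    q,l,st,_=cv2.connectedComponentsWithStats(m.astype(np.uint8))
    for i in range(1,q):
        if st[i,4]>=25:
            X=P[l==i]; print(n,st[i],'mean',X.mean(0).round(4),'lo',np.percentile(X,3,axis=0).round(3),'hi',np.percentile(X,97,axis=0).round(3))
win=(uu>200)&(uu<360)&(vv>90)&(vv<320)
top=win&(abs(P[...,2]-.241)<.006)
rep('tops',top)
rep('allz',win&(P[...,2]>.19)&(P[...,2]<.2))
dk=(V<75)&(S<90)
b=dk&win&(P[...,2]>.18)&(P[...,2]<.2)
X=P[b]; l=cv2.fitLine(X[:,:2].astype(np.float32),cv2.DIST_HUBER,0,.01,.01).ravel(); print('bar',len(X),l,l[1]/l[0],X.min(0),X.max(0))
m=dk&(uu>370)&(uu<470)&(vv>60)&(vv<165)
k,_=max([(x,cv2.contourArea(x)) for x in cv2.findContours(m.astype(np.uint8),0,1)[0]],key=lambda a:a[1])
Q=onplane(c,k.reshape(-1,2),.003); e=cv2.minEnclosingCircle(Q[:,:2].astype(np.float32)); print('mat',e)
for s in ['scene0','side0']:
    p2,d2,c2=load(s); h2=cv2.cvtColor(p2,cv2.COLOR_RGB2HSV)
    m=((h2[...,2]<75)&(h2[...,1]<90)).astype(np.uint8)
    x0,x1,y0,y1=(255,315,195,235) if s=='scene0' else (215,270,232,272)
    mm=np.zeros_like(m); mm[y0:y1,x0:x1]=m[y0:y1,x0:x1]
    k=max(cv2.findContours(mm,0,1)[0],key=cv2.contourArea); Q=onplane(c2,k.reshape(-1,2),.003); print(s,'mat',cv2.minEnclosingCircle(Q[:,:2].astype(np.float32)),Q.mean(0))
```

```text
tops [272 179  27  23 577] mean [ 0.55   -0.1994  0.2411] lo [ 0.541 -0.21   0.238] hi [ 0.56  -0.188  0.243]
tops [273 263  25  21 510] mean [ 0.6305 -0.2059  0.2408] lo [ 0.622 -0.217  0.236] hi [ 0.64  -0.195  0.243]
allz [ 260  113   51   79 1054] mean [ 0.5301 -0.1979  0.1942] lo [ 0.489 -0.223  0.191] hi [ 0.56  -0.176  0.197]
allz [261 202  49  64 908] mean [ 0.6153 -0.2046  0.1943] lo [ 0.576 -0.229  0.191] hi [ 0.641 -0.182  0.197]
allz [279 284  14  29 299] mean [ 0.6837 -0.2097  0.1945] lo [ 0.667 -0.216  0.192] hi [ 0.699 -0.204  0.196]
bar 870 [ 0.9971135  -0.07592509  0.59782904 -0.20320977] -0.07614488 [ 0.48363296 -0.23448738  0.18092993] [ 0.6981558  -0.17721125  0.19986553]
mat ((0.5031394362449646, 0.005450739059597254), 0.06469791382551193)
scene0 mat ((0.5070890188217163, 0.005797727033495903), 0.06602631509304047) [0.50975885 0.00607381 0.003     ]
side0 mat ((0.499840646982193, 0.001866506296209991), 0.06351027637720108) [0.49984637 0.00068388 0.003     ]
```

Emit:
send_rows:
  motion:
    - {"linear": [0.004,0.001,-0.03],"spin": 0}
    - {"linear": [0.007,0.002,-0.065],"spin": 0}
    - {"linear": [0.007,0.002,-0.1],"spin": 0}
    - {"linear": [0.007,0.002,-0.13],"spin": 0}
    - {"linear": [0.007,0.002,-0.155],"spin": 0}
    - {"linear": [0.007,0.002,-0.17],"spin": 0}
    - {"linear": [0.007,0.002,-0.178],"spin": 0}
    - {"linear": [0.007,0.002,-0.178],"spin": 0}

```text
time: 3.2
tcp_pos: [0.5493, -0.1973, 0.2063]
tool_rot: [[-0.997, 0.076, -0.004], [0.076, 0.997, 0.002], [0.004, 0.002, -1.0]]
contact_force: [-0.2, 0.7, -0.5]
gripper_width: 0.085
```

Run:
```python
from h import *
s=manip.observe(); print(s['time'],s['tcp_pos'],s['contact_force'])
cap('wrist','wrist3');cap('side','side3')
a=cv2.imread('pics/wrist3.png');b=cv2.imread('pics/side3.png')[150:340,200:440]
cv2.imwrite('pics/c3.png',np.hstack([cv2.resize(a,(400,300)),cv2.resize(b,(400,300))]))
```

```text
3.2 [ 0.54929519 -0.19727536  0.20631478] [-0.20960395  0.65236715 -0.51645819]
```

View pics/c3.png

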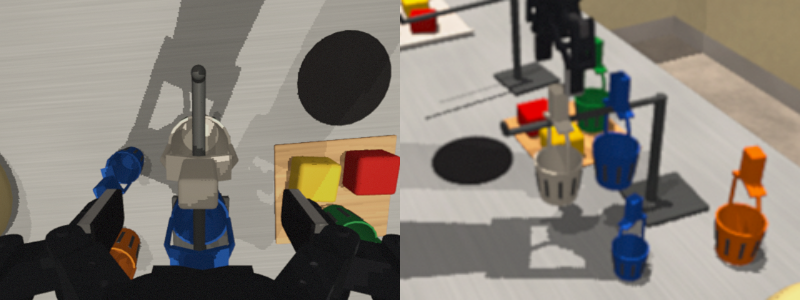

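Emit:
send_rows:
  motion:
    - {"linear": [0,-0.001,0],"spin": 0}
    - {"linear": [0,-0.001,0],"spin": 0}
    - {"linear": [0,-0.001,0],"spin": 0}
    - {"linear": [0,-0.001,0],"spin": 0}
    - {"linear": [0,-0.001,0],"spin": 0}
    - {"linear": [0,-0.001,0],"spin": 0}
    - {"linear": [0,-0.001,0],"spin": 0}
    - {"linear": [0,-0.001,0],"spin": 0}
    - {"linear": [0,-0.001,0],"spin": 0}
    - {"linear": [0,-0.001,0],"spin": 0}
  grip: 0.01

```text
time: 4.13
tcp_pos: [0.5504, -0.2006, 0.2085]
tool_rot: [[-0.997, 0.078, -0.0], [0.078, 0.997, 0.0], [0.0, 0.0, -1.0]]
contact_force: [-0.4, -0.3, 0.4]
gripper_width: 0.0102
```

Run:
```python
from h import *
s=manip.observe(); print(s['time'],s['tcp_pos'],s['contact_force'],s['gripper_width'])
cap('wrist','wrist4');cap('side','side4')
a=cv2.imread('pics/wrist4.png');b=cv2.imread('pics/side4.png')[150:340,200:440]
cv2.imwrite('pics/c4.png',np.hstack([cv2.resize(a,(400,300)),cv2.resize(b,(400,300))]))
```

```text
4.1333 [ 0.55042759 -0.20062052  0.20849982] [-0.43026241 -0.30718277  0.35845663] 0.010174528267090113
```

View pics/c4.png

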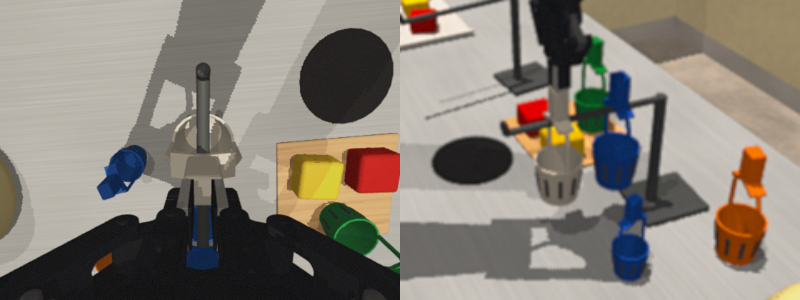

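Run:
```python
from h import *
a=cv2.imread('pics/wrist4.png')[180:420,160:420];b=cv2.imread('pics/side4.png')[150:290,250:370]
cv2.imwrite('pics/c4b.png',np.hstack([cv2.resize(a,(400,400)),cv2.resize(b,(390,400),interpolation=2)]))
for n in ['wrist4','wrist3','side3','side4']:
    p,d,c=load(n); vv,uu=np.mgrid[:420,:560]; P=pts(c,np.c_[uu.ravel(),vv.ravel()],d.ravel()).reshape(420,560,3)
    m=(abs(P[...,2]-.241)<.01)&(P[...,0]>.5)&(P[...,0]<.6)&(abs(P[...,1]+.2)<.06)
    V=p.min(2)
    print(n,m.sum(),P[m].mean(0) if m.any() else '')
    mw=m&(V>90); print(' white',mw.sum(),P[mw].mean(0),P[mw].min(0),P[mw].max(0))
    if n=='wrist4':
        for r in range(180,340,10): print(r,[tuple(P[r,x].round(3)) for x in (268,284,300)])
```

```text
wrist4 1734 [ 0.54639828 -0.1994652   0.24084263]
 white 1265 [ 0.54708635 -0.19977278  0.24062239] [ 0.53948692 -0.2163745   0.23130843] [ 0.55914461 -0.18230346  0.25088421]
180 [(np.float64(0.545), np.float64(-0.213), np.float64(0.072)), (np.float64(0.522), np.float64(-0.197), np.float64(0.196)), (np.float64(0.547), np.float64(-0.185), np.float64(0.072))]
190 [(np.float64(0.554), np.float64(-0.214), np.float64(0.072)), (np.float64(0.527), np.float64(-0.198), np.float64(0.195)), (np.float64(0.556), np.float64(-0.186), np.float64(0.071))]
200 [(np.float64(0.563), np.float64(-0.214), np.float64(0.072)), (np.float64(0.533), np.float64(-0.198), np.float64(0.195)), (np.float64(0.565), np.float64(-0.186), np.float64(0.072))]
210 [(np.float64(0.569), np.float64(-0.215), np.float64(0.082)), (np.float64(0.538), np.float64(-0.199), np.float64(0.196)), (np.float64(0.571), np.float64(-0.187), np.float64(0.082))]
220 [(np.float64(0.54), np.float64(-0.207), np.float64(0.205)), (np.float64(0.541), np.float64(-0.199), np.float64(0.204)), (np.float64(0.541), np.float64(-0.191), np.float64(0.205))]

[... 1837 characters left out ...]
0 [(np.float64(0.554), np.float64(-0.205), np.float64(0.28)), (np.float64(0.612), np.float64(-0.204), np.float64(0.195)), (np.float64(0.554), np.float64(-0.195), np.float64(0.281))]
wrist3 2723 [ 0.54857768 -0.19929697  0.24038492]
 white 1799 [ 0.54779494 -0.20018389  0.24120968] [ 0.54017679 -0.2117536   0.23785375] [ 0.55901922 -0.18717145  0.24318375]
side3 99 [ 0.54574925 -0.20435549  0.23861987]
 white 85 [ 0.54518639 -0.20472258  0.23863127] [ 0.53783612 -0.21464095  0.23100405] [ 0.55769669 -0.1910372   0.24311924]
side4 104 [ 0.54524729 -0.20788349  0.23995599]
 white 62 [ 0.54553146 -0.2088031   0.2373089 ] [ 0.53797437 -0.21419235  0.23155411] [ 0.55889107 -0.19158024  0.2474194 ]
```

View pics/c4b.png

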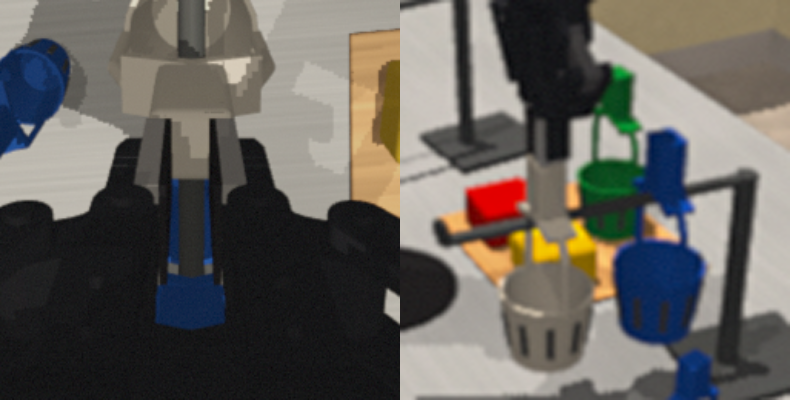

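Emit:
send_rows:
  motion:
    - {"linear": [0,0,0],"spin": 0}
    - {"linear": [0,0,0],"spin": 0}
    - {"linear": [0,0,0],"spin": 0}
    - {"linear": [0,0,0],"spin": 0}
    - {"linear": [0,0,0],"spin": 0}
  grip: 0.0

```text
time: 4.65
tcp_pos: [0.5505, -0.2006, 0.2086]
tool_rot: [[-0.997, 0.078, -0.0], [0.078, 0.997, 0.0], [0.0, 0.0, -1.0]]
contact_force: [-0.6, -0.4, 1.1]
gripper_width: 0.0002
```

Run:
```python
from h import *
s=manip.observe(); print(s['time'],s['tcp_pos'],s['contact_force'],s['gripper_width'])
cap('wrist','wrist5')
p,d,c=load('wrist5'); vv,uu=np.mgrid[:420,:560]; P=pts(c,np.c_[uu.ravel(),vv.ravel()],d.ravel()).reshape(420,560,3)
for r in (225,235,245): print([(x,p[r,x].tolist(),P[r,x].round(3).tolist()) for x in range(248,322,4)])
a=cv2.imread('pics/wrist5.png')[180:380,180:400]
cv2.imwrite('pics/c5.png',cv2.resize(a,(770,600),interpolation=2))
```

```text
4.65 [ 0.55047163 -0.20061188  0.20855823] [-0.57249472 -0.37655932  1.06640219] 0.00019180329389981363
[(248, [142, 133, 118], [0.545, -0.219, 0.194]), (252, [141, 134, 118], [0.546, -0.217, 0.194]), (256, [142, 133, 118], [0.546, -0.214, 0.195]), (260, [140, 132, 116], [0.545, -0.212, 0.196]), (264, [104, 97, 86], [0.541, -0.209, 0.211]), (268, [105, 97, 86], [0.54, -0.207, 0.213]), (272, [105, 97, 85], [0.54, -0.205, 0.215]), (276, [104, 98, 86], [0.54, -0.203, 0.213]), (280, [108, 101, 89], [0.541, -0.201, 0.212]), (284, [106, 98, 88], [0.541, -0.199, 0.212]), (288, [106, 99, 85], [0.541, -0.197, 0.212]), (292, [106, 99, 87], [0.541, -0.195, 0.214]), (296, [106, 100, 88], [0.542, -0.193, 0.212]), (300, [105, 98, 86], [0.541, -0.191, 0.213]), (304, [113, 107, 93], [0.542, -0.189, 0.211]), (308, [193, 182, 165], [0.547, -0.186, 0.196]), (312, [205, 194, 176], [0.547, -0.184, 0.197]), (316, [204, 192, 175], [0.548, -0.182, 0.195]), (320, [140, 130, 116], [0.549, -0.18, 0.193])]
[(248, [140, 132, 116], [0.551, -0.22, 0.193]), (252, [144, 134, 120], [0.551, -0.217, 0.195]), (256, [144
[... 970 characters left out ...]
64, [119, 110, 97], [0.541, -0.207, 0.239]), (268, [119, 111, 97], [0.541, -0.206, 0.239]), (272, [119, 110, 97], [0.541, -0.204, 0.239]), (276, [120, 112, 100], [0.541, -0.202, 0.239]), (280, [119, 110, 98], [0.541, -0.201, 0.239]), (284, [119, 111, 98], [0.541, -0.199, 0.238]), (288, [119, 109, 97], [0.541, -0.197, 0.239]), (292, [121, 113, 100], [0.541, -0.196, 0.239]), (296, [121, 112, 98], [0.542, -0.194, 0.239]), (300, [121, 113, 99], [0.542, -0.192, 0.239]), (304, [120, 112, 98], [0.542, -0.191, 0.239]), (308, [106, 99, 87], [0.542, -0.189, 0.239]), (312, [113, 105, 93], [0.56, -0.185, 0.195]), (316, [113, 106, 92], [0.559, -0.183, 0.196]), (320, [115, 107, 95], [0.56, -0.18, 0.194])]
```

View pics/c5.png

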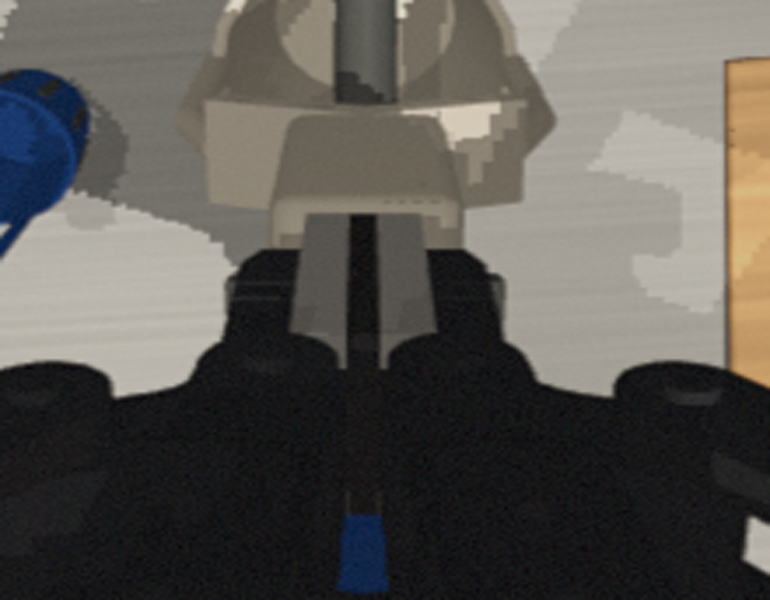

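Run:
```python
from h import *
for n in ['wrist5','wrist4','wrist3','wrist1']:
    p,d,c=load(n); vv,uu=np.mgrid[:420,:560]; P=pts(c,np.c_[uu.ravel(),vv.ravel()],d.ravel()).reshape(420,560,3)
    print(n,ray(c,[[280,210]])[0])
    for x in ((273,284,295) if n=='wrist5' else (263,305) if n=='wrist4' else (160,168,400,408)):
        for r in range(244,300,8): print(x,r,p[r,x].tolist(),P[r,x].round(3).tolist())
```

```text
wrist5 [ 0.48420376 -0.19484967  0.38609547]
273 244 [111, 103, 91] [0.54, -0.204, 0.239]
273 252 [87, 83, 78] [0.54, -0.203, 0.249]
273 260 [89, 84, 80] [0.54, -0.203, 0.256]
273 268 [86, 82, 77] [0.54, -0.203, 0.264]
273 276 [88, 84, 77] [0.54, -0.203, 0.27]
273 284 [87, 83, 78] [0.54, -0.203, 0.276]
273 292 [96, 92, 86] [0.541, -0.203, 0.281]
284 244 [111, 103, 90] [0.541, -0.199, 0.239]
284 252 [21, 20, 19] [0.54, -0.199, 0.25]
284 260 [9, 12, 10] [0.541, -0.199, 0.256]
284 268 [23, 18, 21] [0.54, -0.199, 0.264]
284 276 [20, 20, 20] [0.54, -0.199, 0.27]
284 284 [26, 23, 25] [0.54, -0.199, 0.276]
284 292 [32, 30, 33] [0.541, -0.199, 0.281]
295 244 [110, 102, 90] [0.542, -0.194, 0.238]
295 252 [84, 80, 77] [0.541, -0.195, 0.248]
295 260 [87, 83, 79] [0.541, -0.195, 0.256]
295 268 [86, 82, 77] [0.54, -0.195, 0.264]
295 276 [87, 83, 77] [0.54, -0.195, 0.271]
295 284 [81, 78, 75] [0.54, -0.195, 0.277]
295 292 [90, 86, 80] [0.541, -0.196, 0.281]
wrist4 [ 0.48418027 -0.19486124  0.38601524]
263 244 [112, 103, 92] [0.54, -0.208, 0.238]
263 252 [89, 84, 81] [0.54, -0.207, 0.249]
263 260 [
[... 2334 characters left out ...]
7, 0.564, 0.248]
168 284 [16, 16, 13] [0.149, 0.563, 0.249]
168 292 [8, 7, 6] [0.152, 0.562, 0.25]
400 244 [129, 126, 119] [0.271, 0.704, -0.0]
400 252 [131, 127, 120] [0.279, 0.702, 0.0]
400 260 [128, 124, 117] [0.288, 0.7, 0.001]
400 268 [4, 4, 4] [0.166, 0.647, 0.248]
400 276 [15, 15, 18] [0.169, 0.646, 0.249]
400 284 [12, 6, 12] [0.171, 0.645, 0.25]
400 292 [10, 9, 11] [0.174, 0.645, 0.25]
408 244 [145, 141, 133] [0.273, 0.712, -0.0]
408 252 [132, 128, 121] [0.281, 0.71, 0.001]
408 260 [133, 129, 122] [0.291, 0.709, -0.001]
408 268 [71, 68, 64] [0.165, 0.649, 0.251]
408 276 [5, 7, 6] [0.165, 0.647, 0.257]
408 284 [14, 11, 8] [0.167, 0.646, 0.258]
408 292 [11, 8, 14] [0.169, 0.646, 0.259]
```

The closed fingertips sit about 5 mm above the block: in the depth image they end at z≈0.247, while the reported TCP is 0.2085. So the real finger end is about 38 mm behind the reported TCP, and I'll correct for that. Next I open and go 39 mm lower.

Emit:
send_rows:
  motion:
    - {"linear": [0,0,0],"spin": 0}
    - {"linear": [0,0,0],"spin": 0}
    - {"linear": [0,0,0],"spin": 0}
    - {"linear": [0,0,0],"spin": 0}
    - {"linear": [0,0,0],"spin": 0}
    - {"linear": [0,0,0],"spin": 0}
    - {"linear": [0,0,0],"spin": 0}
    - {"linear": [0,0,0],"spin": 0}
  grip: 0.06

```text
time: 5.37
tcp_pos: [0.5505, -0.2006, 0.2086]
tool_rot: [[-0.997, 0.078, 0.0], [0.078, 0.997, 0.0], [-0.0, 0.0, -1.0]]
contact_force: [-0.3, -0.1, -1.2]
gripper_width: 0.0597
```

Emit:
send_rows:
  motion:
    - {"linear": [0,0.001,-0.01],"spin": 0}
    - {"linear": [0,0.001,-0.02],"spin": 0}
    - {"linear": [0,0.001,-0.03],"spin": 0}
    - {"linear": [0,0.001,-0.037],"spin": 0}
    - {"linear": [0,0.001,-0.037],"spin": 0}

```text
time: 5.78
tcp_pos: [0.5484, -0.1986, 0.1681]
tool_rot: [[-0.997, 0.078, -0.005], [0.078, 0.997, 0.003], [0.005, 0.002, -1.0]]
contact_force: [0.8, -0.1, 1.0]
gripper_width: 0.0601
```

Emit:
send_rows:
  motion:
    - {"linear": [0,0,0],"spin": 0}
    - {"linear": [0,0,0],"spin": 0}
    - {"linear": [0,0,0],"spin": 0}
    - {"linear": [0,0,0],"spin": 0}
    - {"linear": [0,0,0],"spin": 0}
    - {"linear": [0,0,0],"spin": 0}
    - {"linear": [0,0,0],"spin": 0}
    - {"linear": [0,0,0],"spin": 0}
  grip: 0.01

```text
time: 6.45
tcp_pos: [0.551, -0.2001, 0.1724]
tool_rot: [[-0.997, 0.078, 0.001], [0.078, 0.997, -0.001], [-0.002, -0.001, -1.0]]
contact_force: [1.4, -1.5, 2.4]
gripper_width: 0.0228
```

Run:
```python
from h import *
s=manip.observe(); print(s['time'],s['tcp_pos'],s['contact_force'],s['gripper_width'])
cap('wrist','wrist6');cap('side','side6')
a=cv2.imread('pics/wrist6.png')[180:380,180:400];b=cv2.imread('pics/side6.png')[150:290,250:370]
cv2.imwrite('pics/c6.png',np.hstack([cv2.resize(a,(400,400)),cv2.resize(b,(390,400),interpolation=2)]))
```

```text
6.45 [ 0.55104457 -0.20007083  0.17237756] [ 1.36769172 -1.49226479  2.41980158] 0.02281531235549562
```

View pics/c6.png

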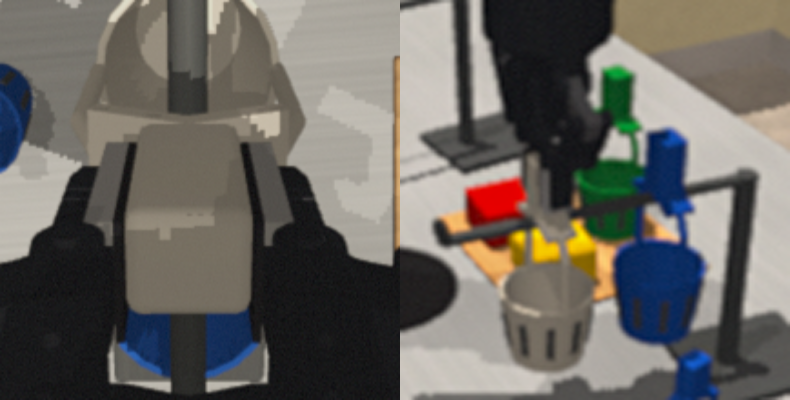

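Emit:
send_rows:
  motion:
    - {"linear": [0,0,0.007],"spin": 0}
    - {"linear": [0,0,0.014],"spin": 0}
    - {"linear": [0,0,0.021],"spin": 0}
    - {"linear": [0,0,0.026],"spin": 0}
    - {"linear": [0,0,0.028],"spin": 0}
    - {"linear": [0,0,0.028],"spin": 0}

```text
time: 7.05
tcp_pos: [0.551, -0.1998, 0.2007]
tool_rot: [[-0.997, 0.078, 0.002], [0.078, 0.997, -0.001], [-0.002, -0.001, -1.0]]
contact_force: [0.3, -0.1, -0.6]
gripper_width: 0.0231
```

Run:
```python
from h import *
s=manip.observe(); print(s['time'],s['tcp_pos'],s['contact_force'],s['gripper_width'])
cap('side','side7')
b=cv2.imread('pics/side7.png')[150:310,230:390]
cv2.imwrite('pics/c7.png',cv2.resize(b,(600,600),interpolation=2))
```

```text
7.05 [ 0.55098618 -0.19980318  0.20065111] [ 0.27507086 -0.1238262  -0.55189759] 0.02313257298390767
```

View pics/c7.png

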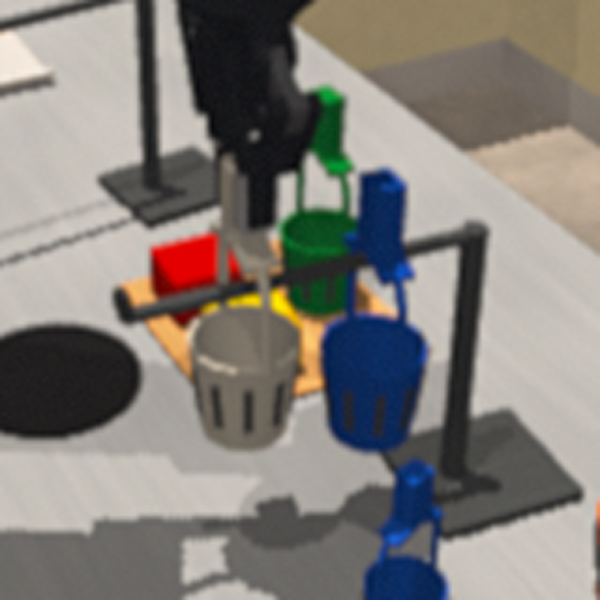

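The white pail has lifted off the bar with the strap well above it. Next I slide it off along the bar.

Emit:
send_rows:
  motion:
    - {"linear": [-0.01,0.001,0],"spin": 0}
    - {"linear": [-0.025,0.002,0],"spin": 0}
    - {"linear": [-0.04,0.003,0],"spin": 0}
    - {"linear": [-0.055,0.004,0],"spin": 0}
    - {"linear": [-0.07,0.0055,0],"spin": 0}
    - {"linear": [-0.085,0.0065,0],"spin": 0}
    - {"linear": [-0.1,0.008,0],"spin": 0}
    - {"linear": [-0.115,0.009,0],"spin": 0}
    - {"linear": [-0.125,0.01,0],"spin": 0}
    - {"linear": [-0.125,0.01,0],"spin": 0}

```text
time: 7.93
tcp_pos: [0.4231, -0.189, 0.1988]
tool_rot: [[-0.997, 0.079, -0.002], [0.079, 0.997, 0.001], [0.002, 0.001, -1.0]]
contact_force: [-0.3, 0.3, -1.2]
gripper_width: 0.0234
```

Run:
```python
from h import *
s=manip.observe(); print(s['time'],s['tcp_pos'],s['contact_force'],s['gripper_width'])
cap('side','side8')
b=cv2.imread('pics/side8.png')[130:330,190:410]
cv2.imwrite('pics/c8.png',cv2.resize(b,(660,600),interpolation=2))
```

```text
7.9333 [ 0.4231294  -0.18895983  0.19883471] [-0.29480441  0.25032662 -1.19088068] 0.023440732254982215
```

View pics/c8.png

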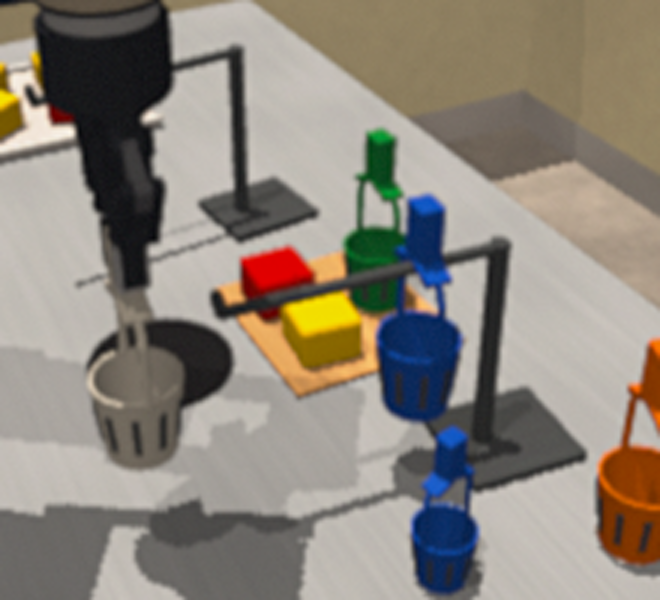

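Emit:
send_rows:
  motion:
    - {"linear": [-0.01,0.02,0.002],"spin": 0}
    - {"linear": [-0.02,0.05,0.002],"spin": 0.02}
    - {"linear": [-0.02,0.085,0.002],"spin": 0.04}
    - {"linear": [-0.02,0.12,0.002],"spin": 0.06}
    - {"linear": [-0.02,0.155,0.002],"spin": 0.08}
    - {"linear": [-0.02,0.19,0.002],"spin": 0.1}
    - {"linear": [-0.02,0.225,0.002],"spin": 0.12}
    - {"linear": [-0.02,0.26,0.002],"spin": 0.14}
    - {"linear": [-0.02,0.295,0.002],"spin": 0.16}
    - {"linear": [-0.02,0.325,0.002],"spin": 0.176}

```text
time: 8.82
tcp_pos: [0.4058, 0.138, 0.202]
tool_rot: [[-0.995, -0.1, 0.001], [-0.1, 0.995, 0.001], [-0.001, 0.001, -1.0]]
contact_force: [0.6, -0.5, -1.0]
gripper_width: 0.0233
```

Emit:
send_rows:
  motion:
    - {"linear": [0,0.02,0],"spin": 0}
    - {"linear": [0,0.032,0],"spin": 0}
    - {"linear": [0,0.037,0],"spin": 0}
    - {"linear": [0,0.037,0],"spin": 0}
    - {"linear": [0,0.037,0],"spin": 0}

```text
time: 9.23
tcp_pos: [0.4057, 0.1722, 0.2015]
tool_rot: [[-0.995, -0.098, -0.0], [-0.098, 0.995, -0.001], [0.0, -0.001, -1.0]]
contact_force: [-0.1, -0.1, -1.2]
gripper_width: 0.0233
```

Run:
```python
from h import *
s=manip.observe(); print(s['time'],s['tcp_pos'],s['tool_rot'],s['contact_force'],s['gripper_width'])
p,d,c=cap('wrist','wrist9')
vv,uu=np.mgrid[:420,:560]; P=pts(c,np.c_[uu.ravel(),vv.ravel()],d.ravel()).reshape(420,560,3)
b=(p.max(2)<90)&(P[...,2]>.18)&(P[...,2]<.2)&(P[...,0]>.46)&(P[...,0]<.66)&(P[...,1]>.15)&(P[...,1]<.25)
X=P[b]; l=cv2.fitLine(X[:,:2].astype(np.float32),cv2.DIST_HUBER,0,.01,.01).ravel(); print('bar',len(X),l,l[1]/l[0],X.min(0),X.max(0))
b=(p.max(2)<90)&(P[...,2]>.2)&(P[...,2]<.215)&(P[...,0]>.44)&(P[...,0]<.7)&(P[...,1]>.15)&(P[...,1]<.25)
print('tip',b.sum(),P[b].mean(0),P[b].min(0),P[b].max(0))
```

```text
9.2333 [0.40569799 0.17218344 0.20148142] [[-9.95137694e-01 -9.84934465e-02 -1.06515833e-04]
 [-9.84933719e-02  9.95137548e-01 -5.62090262e-04]
 [ 1.61360112e-04 -5.48866104e-04 -9.99999836e-01]] [-0.05676695 -0.07832963 -1.24522389] 0.023259381388964134
bar 540 [0.99404883 0.10893563 0.48199007 0.18377136] 0.1095878 [0.46966863 0.17821639 0.19006421] [0.4964539  0.1900127  0.19660856]
tip 107 [0.45873229 0.18169967 0.20835285] [0.45605191 0.17721878 0.20571542] [0.46204366 0.18577789 0.21028876]
```

View pics/wrist9.png

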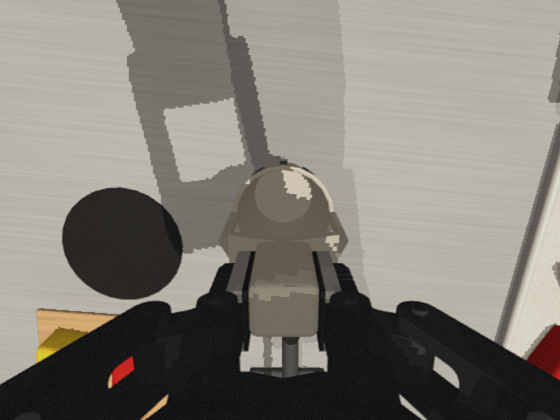

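Emit:
send_rows:
  motion:
    - {"linear": [0.004,0.0035,-0.001],"spin": 0}
    - {"linear": [0.016,0.005,-0.001],"spin": 0}
    - {"linear": [0.03,0.0063,-0.001],"spin": 0}
    - {"linear": [0.045,0.0078,-0.001],"spin": 0}
    - {"linear": [0.06,0.0093,-0.001],"spin": 0}
    - {"linear": [0.075,0.0107,-0.001],"spin": 0}
    - {"linear": [0.09,0.0122,-0.001],"spin": 0}
    - {"linear": [0.1,0.0132,-0.001],"spin": 0}
    - {"linear": [0.1,0.0132,-0.001],"spin": 0}

```text
time: 10.03
tcp_pos: [0.5076, 0.1849, 0.2006]
tool_rot: [[-0.995, -0.096, 0.001], [-0.096, 0.995, 0.0], [-0.001, -0.0, -1.0]]
contact_force: [0.3, 0.2, -1.0]
gripper_width: 0.0234
```

Run:
```python
from h import *
s=manip.observe(); print(s['time'],s['tcp_pos'],s['contact_force'],s['gripper_width'])
p,d,c=cap('wrist','wrist10'); cap('scene','scene10'); cap('side','side10')
vv,uu=np.mgrid[:420,:560]; P=pts(c,np.c_[uu.ravel(),vv.ravel()],d.ravel()).reshape(420,560,3)
b=(p.max(2)<90)&(P[...,2]>.18)&(P[...,2]<.198)&(P[...,0]>.44)&(P[...,0]<.66)&(P[...,1]>.15)&(P[...,1]<.25)
X=P[b]; l=cv2.fitLine(X[:,:2].astype(np.float32),cv2.DIST_HUBER,0,.01,.01).ravel(); print('bar',len(X),l,l[1]/l[0],X.min(0),X.max(0))
a=cv2.imread('pics/scene10.png')[100:260,300:440];b=cv2.imread('pics/side10.png')[100:250,150:310];w=cv2.imread('pics/wrist10.png')
cv2.imwrite('pics/c10.png',np.hstack([cv2.resize(x,(266,300),interpolation=2) for x in (a,b,w)]))
```

```text
10.0333 [0.50755749 0.1849014  0.20060416] [ 0.26684455  0.21211642 -0.98007616] 0.023413416695633404
bar 2214 [0.995068   0.09919503 0.51462066 0.18737957] 0.09968668 [0.46288611 0.17740371 0.18929216] [0.59656484 0.19991704 0.19787429]
```

View pics/c10.png

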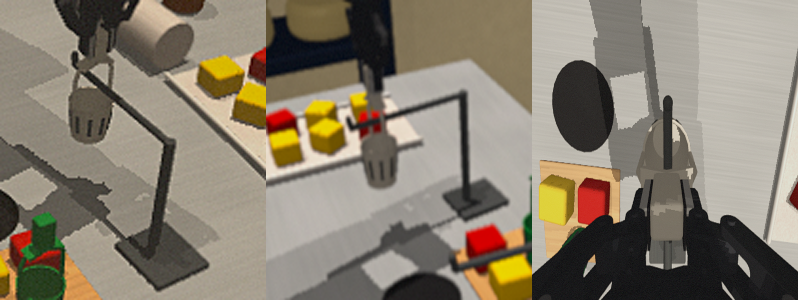

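Emit:
send_rows:
  motion:
    - {"linear": [0.012,0.002,0],"spin": 0}
    - {"linear": [0.026,0.0035,0],"spin": 0}
    - {"linear": [0.038,0.0045,0],"spin": 0}
    - {"linear": [0.042,0.005,0],"spin": 0}
    - {"linear": [0.042,0.005,-0.006],"spin": 0}
    - {"linear": [0.042,0.005,-0.013],"spin": 0}
    - {"linear": [0.042,0.005,-0.02],"spin": 0}
    - {"linear": [0.042,0.005,-0.024],"spin": 0}
    - {"linear": [0.042,0.005,-0.026],"spin": 0}
    - {"linear": [0.042,0.005,-0.026],"spin": 0}

```text
time: 11.02
tcp_pos: [0.5463, 0.1904, 0.1734]
tool_rot: [[-0.995, -0.098, -0.002], [-0.098, 0.995, -0.0], [0.002, -0.0, -1.0]]
contact_force: [0.5, 0.8, -1.4]
gripper_width: 0.0231
```

Emit:
send_rows:
  motion:
    - {"linear": [0,0,-0.001],"spin": 0}
    - {"linear": [0,0,-0.002],"spin": 0}
    - {"linear": [0,0,-0.002],"spin": 0}

```text
time: 11.27
tcp_pos: [0.5476, 0.1906, 0.1727]
tool_rot: [[-0.995, -0.098, 0.0], [-0.098, 0.995, 0.0], [-0.0, 0.0, -1.0]]
contact_force: [-0.2, 0.3, -1.4]
gripper_width: 0.0233
```

Emit:
send_rows:
  motion:
    - {"linear": [0,0,-0.001],"spin": 0}
    - {"linear": [0,0,-0.0015],"spin": 0}
    - {"linear": [0,0,-0.0015],"spin": 0}

```text
time: 11.52
tcp_pos: [0.5478, 0.1907, 0.1725]
tool_rot: [[-0.995, -0.098, 0.001], [-0.098, 0.995, 0.0], [-0.001, 0.0, -1.0]]
contact_force: [-1.2, -0.4, 4.6]
gripper_width: 0.0233
```

Run:
```python
from h import *
s=manip.observe(); print(s['time'],s['tcp_pos'],s['contact_force'],s['gripper_width'])
cap('scene','scene11'); cap('side','side11')
a=cv2.imread('pics/scene11.png')[100:260,300:440];b=cv2.imread('pics/side11.png')[100:250,150:310]
cv2.imwrite('pics/c11.png',np.hstack([cv2.resize(x,(400,400),interpolation=2) for x in (a,b)]))
```

```text
11.5167 [0.54783891 0.19069084 0.17246169] [-1.22870185 -0.36738457  4.6108095 ] 0.02333511875593195
```

View pics/c11.png

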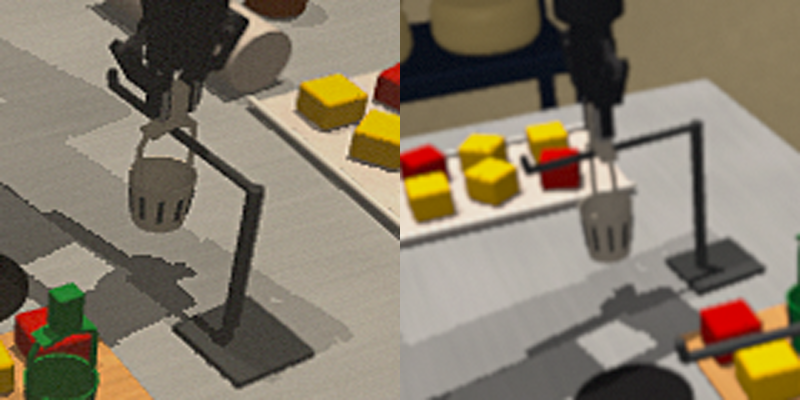

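Seated: the force turned to +4.6 N at the same height it hung before. I relieve the pressure, open and rise.

Emit:
send_rows:
  motion:
    - {"linear": [0,0,0.0005],"spin": 0}
    - {"linear": [0,0,0.0008],"spin": 0}
    - {"linear": [0,0,0.0008],"spin": 0}

```text
time: 11.87
tcp_pos: [0.5478, 0.1907, 0.1725]
tool_rot: [[-0.995, -0.098, 0.001], [-0.098, 0.995, 0.0], [-0.001, 0.0, -1.0]]
contact_force: [-0.9, 0.2, 4.7]
gripper_width: 0.0231
```

Emit:
send_rows:
  motion:
    - {"linear": [0,0,0],"spin": 0}
    - {"linear": [0,0,0],"spin": 0}
    - {"linear": [0,0,0],"spin": 0}
    - {"linear": [0,0,0],"spin": 0}
    - {"linear": [0,0,0],"spin": 0}
    - {"linear": [0,0,0],"spin": 0}
  grip: 0.06

```text
time: 12.37
tcp_pos: [0.5473, 0.1905, 0.1715]
tool_rot: [[-0.995, -0.098, -0.0], [-0.098, 0.995, -0.0], [0.0, -0.0, -1.0]]
contact_force: [-0.1, -0.9, 0.1]
gripper_width: 0.0604
```

Emit:
send_rows:
  motion:
    - {"linear": [0,0,0.01],"spin": 0}
    - {"linear": [0,0,0.03],"spin": 0}
    - {"linear": [0,0,0.06],"spin": 0}
    - {"linear": [0,0,0.09],"spin": 0}
    - {"linear": [0,0,0.12],"spin": 0}
    - {"linear": [0,0,0.14],"spin": 0}
    - {"linear": [0,0,0.15],"spin": 0}

```text
time: 12.95
tcp_pos: [0.5493, 0.191, 0.3274]
tool_rot: [[-0.995, -0.098, 0.008], [-0.098, 0.995, 0.002], [-0.008, 0.001, -1.0]]
contact_force: [0.0, -0.1, -0.0]
gripper_width: 0.0601
```

Run:
```python
from h import *
s=manip.observe(); print(s['time'],s['tcp_pos'],s['contact_force'],s['gripper_width'])
cap('scene','scene12'); cap('side','side12');cap('wrist','wrist12')
a=cv2.imread('pics/scene12.png')[100:260,300:440];b=cv2.imread('pics/side12.png')[100:250,150:310];w=cv2.imread('pics/wrist12.png')
cv2.imwrite('pics/c12.png',np.hstack([cv2.resize(x,(266,300),interpolation=2) for x in (a,b,w)]))
```

```text
12.95 [0.54928725 0.19097368 0.3273703 ] [ 0.01903058 -0.06601123 -0.01107927] 0.06009530901657698
```

View pics/c12.png

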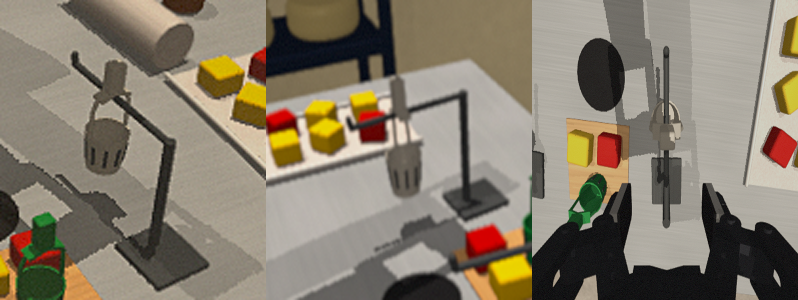

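Emit:
send_rows:
  motion:
    - {"linear": [0.008,-0.02,0.01],"spin": 0}
    - {"linear": [0.016,-0.055,0.02],"spin": -0.02}
    - {"linear": [0.024,-0.09,0.02],"spin": -0.04}
    - {"linear": [0.032,-0.125,0.02],"spin": -0.06}
    - {"linear": [0.04,-0.16,0.02],"spin": -0.08}
    - {"linear": [0.048,-0.195,0.02],"spin": -0.1}
    - {"linear": [0.056,-0.23,0.02],"spin": -0.12}
    - {"linear": [0.064,-0.265,0.02],"spin": -0.14}
    - {"linear": [0.072,-0.3,0.02],"spin": -0.16}
    - {"linear": [0.078,-0.335,0.02],"spin": -0.176}

```text
time: 13.93
tcp_pos: [0.6245, -0.1458, 0.3383]
tool_rot: [[-0.997, 0.079, -0.005], [0.079, 0.997, 0.002], [0.005, 0.002, -1.0]]
contact_force: [0.7, 0.1, -0.4]
gripper_width: 0.0599
```

Emit:
send_rows:
  motion:
    - {"linear": [0.003,-0.03,0],"spin": 0}
    - {"linear": [0.003,-0.05,0],"spin": 0}
    - {"linear": [0.003,-0.06,0],"spin": 0}
    - {"linear": [0.003,-0.062,0],"spin": 0}
    - {"linear": [0.003,-0.062,0],"spin": 0}
    - {"linear": [0.003,-0.062,0],"spin": 0}

```text
time: 14.43
tcp_pos: [0.6283, -0.2049, 0.341]
tool_rot: [[-0.997, 0.077, -0.001], [0.077, 0.997, 0.001], [0.001, 0.001, -1.0]]
contact_force: [0.4, 0.1, 0.5]
gripper_width: 0.0598
```

Run:
```python
from h import *
s=manip.observe(); print(s['time'],s['tcp_pos'],s['tool_rot'],s['contact_force'],s['gripper_width'])
p,d,c=cap('wrist','wrist13'); cap('scene','scene13');cap('side','side13')
vv,uu=np.mgrid[:420,:560]; P=pts(c,np.c_[uu.ravel(),vv.ravel()],d.ravel()).reshape(420,560,3)
m=(abs(P[...,2]-.241)<.006)&(P[...,0]>.55)&(P[...,0]<.7)&(abs(P[...,1]+.21)<.05)
X=P[m]; print('blue top',m.sum(),X.mean(0),X.min(0),X.max(0))
b=(p.max(2)<75)&(P[...,2]>.18)&(P[...,2]<.2)&(P[...,0]>.46)&(P[...,0]<.7)&(P[...,1]<-.15)&(P[...,1]>-.25)
X=P[b]; l=cv2.fitLine(X[:,:2].astype(np.float32),cv2.DIST_HUBER,0,.01,.01).ravel(); print('bar',len(X),l,l[1]/l[0])
a=cv2.imread('pics/scene13.png')[100:260,300:440];b=cv2.imread('pics/side13.png')[100:250,150:310];w=cv2.imread('pics/wrist13.png')
cv2.imwrite('pics/c13.png',np.hstack([cv2.resize(x,(266,300),interpolation=2) for x in (a,b,w)]))
```

```text
14.4333 [ 0.62826033 -0.20492804  0.34100017] [[-0.99705937  0.07662276 -0.001249  ]
 [ 0.07662088  0.99705919  0.00149065]
 [ 0.00135955  0.00139057 -0.99999811]] [0.35854309 0.07564826 0.45265381] 0.05983873961803392
blue top 772 [ 0.63124938 -0.20541125  0.24097412] [ 0.6216295  -0.21781043  0.23500466] [ 0.64215059 -0.19326789  0.24375313]
bar 2113 [ 0.99719065 -0.07490559  0.5754364  -0.20129938] -0.07511662
```

View pics/c13.png

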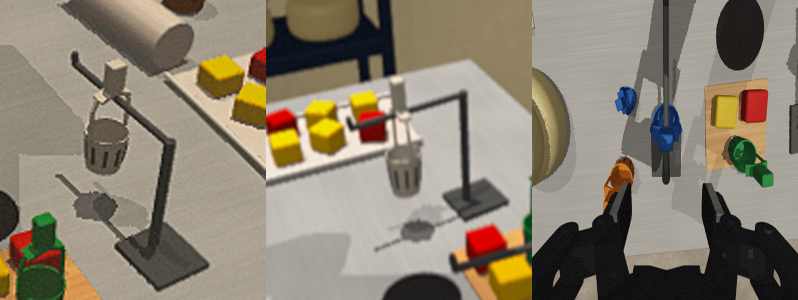

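Emit:
send_rows:
  motion:
    - {"linear": [0.003,-0.001,-0.025],"spin": 0}
    - {"linear": [0.003,-0.001,-0.06],"spin": 0}
    - {"linear": [0.003,-0.001,-0.09],"spin": 0}
    - {"linear": [0.003,-0.001,-0.115],"spin": 0}
    - {"linear": [0.003,-0.001,-0.135],"spin": 0}
    - {"linear": [0.003,-0.001,-0.15],"spin": 0}
    - {"linear": [0.003,-0.001,-0.162],"spin": 0}
    - {"linear": [0.003,-0.001,-0.168],"spin": 0}
    - {"linear": [0.003,-0.001,-0.168],"spin": 0}
    - {"linear": [0.003,-0.001,-0.168],"spin": 0}

```text
time: 15.42
tcp_pos: [0.632, -0.2072, 0.1746]
tool_rot: [[-0.997, 0.077, 0.001], [0.077, 0.997, -0.0], [-0.001, -0.0, -1.0]]
contact_force: [-0.8, 0.2, -0.2]
gripper_width: 0.0598
```

Run:
```python
from h import *
s=manip.observe(); print(s['time'],s['tcp_pos'],s['contact_force'],s['gripper_width'])
cap('wrist','wrist14');cap('side','side14')
a=cv2.imread('pics/wrist14.png')[150:390,150:430];b=cv2.imread('pics/side14.png')[150:330,250:430]
cv2.imwrite('pics/c14.png',np.hstack([cv2.resize(x,(400,400),interpolation=2) for x in (a,b)]))
```

```text
15.4167 [ 0.6319575  -0.20724247  0.17463642] [-0.75922799  0.15356425 -0.17745179] 0.05981963659872286
```

View pics/c14.png

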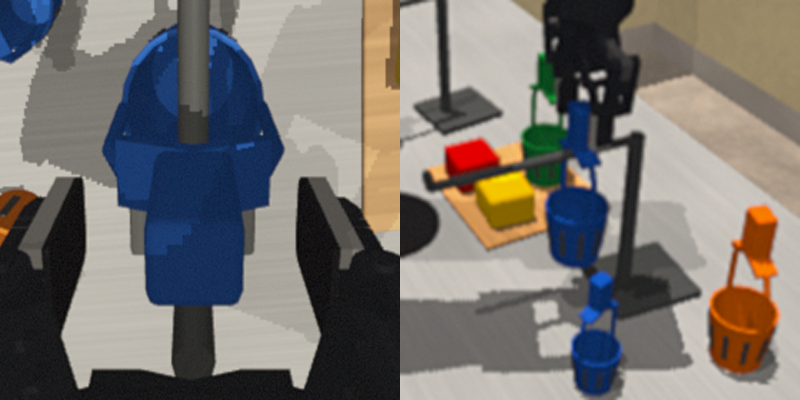

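The fingers straddle the blue block. Closing after 2.5 mm more descent.

Emit:
send_rows:
  motion:
    - {"linear": [-0.001,0.001,-0.0025],"spin": 0}
    - {"linear": [-0.001,0.001,-0.0025],"spin": 0}
    - {"linear": [-0.001,0.001,-0.0025],"spin": 0}
    - {"linear": [-0.001,0.001,-0.0025],"spin": 0}
    - {"linear": [-0.001,0.001,-0.0025],"spin": 0}
    - {"linear": [-0.001,0.001,-0.0025],"spin": 0}
    - {"linear": [-0.001,0.001,-0.0025],"spin": 0}
    - {"linear": [-0.001,0.001,-0.0025],"spin": 0}
  grip: 0.01

```text
time: 16.18
tcp_pos: [0.6307, -0.2065, 0.172]
tool_rot: [[-0.997, 0.078, 0.001], [0.078, 0.997, -0.0], [-0.001, -0.0, -1.0]]
contact_force: [-1.0, -0.0, 4.1]
gripper_width: 0.0236
```

Emit:
send_rows:
  motion:
    - {"linear": [0,0,0.007],"spin": 0}
    - {"linear": [0,0,0.014],"spin": 0}
    - {"linear": [0,0,0.021],"spin": 0}
    - {"linear": [0,0,0.026],"spin": 0}
    - {"linear": [0,0,0.028],"spin": 0}
    - {"linear": [0,0,0.028],"spin": 0}

```text
time: 16.68
tcp_pos: [0.6311, -0.2067, 0.2005]
tool_rot: [[-0.997, 0.078, 0.002], [0.078, 0.997, -0.001], [-0.002, -0.001, -1.0]]
contact_force: [-0.2, 0.0, -1.6]
gripper_width: 0.0233
```

Run:
```python
from h import *
s=manip.observe(); print(s['time'],s['tcp_pos'],s['contact_force'],s['gripper_width'])
cap('wrist','wrist15');cap('side','side15')
a=cv2.imread('pics/wrist15.png')[150:390,150:430];b=cv2.imread('pics/side15.png')[150:330,250:430]
cv2.imwrite('pics/c15.png',np.hstack([cv2.resize(x,(400,400),interpolation=2) for x in (a,b)]))
```

```text
16.6833 [ 0.63107096 -0.2067003   0.2005406 ] [-0.21103571  0.00382779 -1.5807567 ] 0.023331181621434473
```

View pics/c15.png

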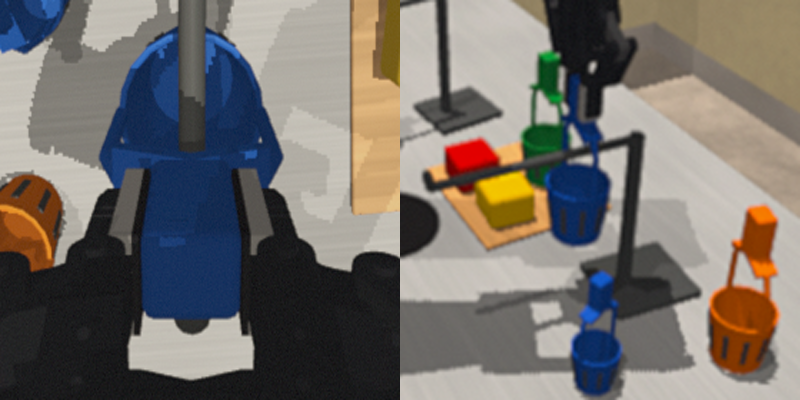

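Emit:
send_rows:
  motion:
    - {"linear": [-0.01,0.0008,0],"spin": 0}
    - {"linear": [-0.025,0.002,0],"spin": 0}
    - {"linear": [-0.04,0.003,0],"spin": 0}
    - {"linear": [-0.055,0.0042,0],"spin": 0}
    - {"linear": [-0.07,0.0054,0],"spin": 0}
    - {"linear": [-0.085,0.0065,0],"spin": 0}
    - {"linear": [-0.1,0.0077,0],"spin": 0}
    - {"linear": [-0.11,0.0085,0],"spin": 0}
    - {"linear": [-0.11,0.0085,0],"spin": 0}

```text
time: 17.53
tcp_pos: [0.5185, -0.1975, 0.1988]
tool_rot: [[-0.997, 0.078, -0.002], [0.078, 0.997, 0.001], [0.002, 0.001, -1.0]]
contact_force: [-1.0, 0.6, -1.9]
gripper_width: 0.0236
```

Emit:
send_rows:
  motion:
    - {"linear": [-0.01,0.0008,0],"spin": 0}
    - {"linear": [-0.025,0.002,0],"spin": 0}
    - {"linear": [-0.04,0.003,0],"spin": 0}
    - {"linear": [-0.055,0.0042,0],"spin": 0}
    - {"linear": [-0.07,0.0054,0],"spin": 0}
    - {"linear": [-0.085,0.0065,0],"spin": 0}
    - {"linear": [-0.095,0.0073,0],"spin": 0}
    - {"linear": [-0.095,0.0073,0],"spin": 0}

```text
time: 18.2
tcp_pos: [0.4241, -0.1904, 0.1992]
tool_rot: [[-0.997, 0.078, -0.001], [0.078, 0.997, 0.0], [0.001, 0.0, -1.0]]
contact_force: [-0.1, 0.0, -1.3]
gripper_width: 0.023
```

Run:
```python
from h import *
s=manip.observe(); print(s['time'],s['tcp_pos'],s['contact_force'],s['gripper_width'])
p,d,c=cap('wrist','wrist16');cap('side','side16')
m=((p.max(2)<70)).astype(np.uint8); m[:, :300]=0; 
cv2.imwrite('pics/c16.png',np.hstack([cv2.resize(cv2.imread('pics/%s16.png'%x),(400,300)) for x in ('wrist','side')]))
```

```text
18.2 [ 0.42412446 -0.19035735  0.19919732] [-0.13914488  0.00653891 -1.3094248 ] 0.02300099052868776
```

View pics/c16.png

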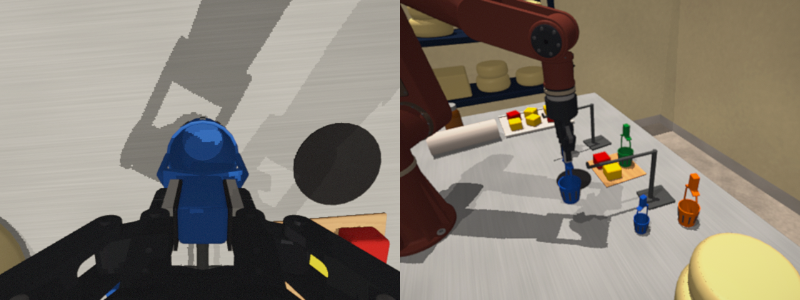

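Run:
```python
from h import *
p,d,c=load('wrist16')
h=cv2.cvtColor(p,cv2.COLOR_RGB2HSV)
m=((p.max(2)<62)).astype(np.uint8); m[:,:400]=0; m[290:]=0
k=max(cv2.findContours(m,0,1)[0],key=cv2.contourArea); print(cv2.boundingRect(k))
Q=onplane(c,k.reshape(-1,2),.003); print('mat',cv2.minEnclosingCircle(Q[:,:2].astype(np.float32)))
```

```text
(411, 172, 122, 114)
mat ((0.5029903650283813, 0.005081474781036377), 0.0649179145693779)
```

Emit:
send_rows:
  motion:
    - {"linear": [0,0.015,0],"spin": 0}
    - {"linear": [0,0.04,0],"spin": 0}
    - {"linear": [0,0.07,0],"spin": 0}
    - {"linear": [0,0.1,0],"spin": 0}
    - {"linear": [0,0.13,0],"spin": 0}
    - {"linear": [0,0.16,0],"spin": 0}
    - {"linear": [0,0.185,0],"spin": 0}
    - {"linear": [0,0.195,0],"spin": 0}
    - {"linear": [0,0.195,0],"spin": 0}
    - {"linear": [0,0.195,0],"spin": 0}

```text
time: 19.13
tcp_pos: [0.4261, 0.0042, 0.1996]
tool_rot: [[-0.997, 0.076, 0.001], [0.076, 0.997, -0.001], [-0.001, -0.001, -1.0]]
contact_force: [0.2, -0.1, -1.6]
gripper_width: 0.0235
```

Run:
```python
from h import *
s=manip.observe(); print(s['time'],s['tcp_pos'],s['contact_force'],s['gripper_width'])
p,d,c=cap('wrist','wrist17');cap('side','side17');cap('scene','scene17')
cv2.imwrite('pics/c17.png',np.hstack([cv2.resize(cv2.imread('pics/%s17.png'%x),(400,300)) for x in ('wrist','scene')]))
vv,uu=np.mgrid[:420,:560]; P=pts(c,np.c_[uu.ravel(),vv.ravel()],d.ravel()).reshape(420,560,3)
m=(p[...,2]>p[...,0]+30)&(abs(P[...,2]-(.241+.0268))<.007)
X=P[m]; print('blocktop',m.sum(),X.mean(0),X.min(0),X.max(0))
```

```text
19.1333 [0.42614282 0.00418937 0.19957183] [ 0.19963495 -0.0795221  -1.57523805] 0.023475722556267512
blocktop 4084 [0.4250304  0.00490413 0.26809088] [ 0.4165197  -0.00733692  0.2608009 ] [0.43756639 0.01692243 0.27113381]
```

View pics/c17.png

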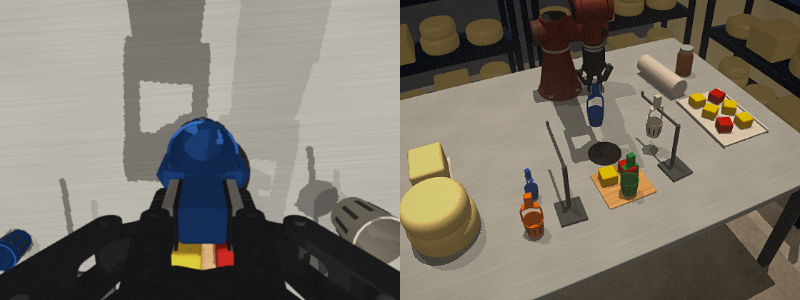

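Emit:
send_rows:
  motion:
    - {"linear": [0.015,0,0],"spin": 0}
    - {"linear": [0.04,0,0],"spin": 0}
    - {"linear": [0.062,0,-0.01],"spin": 0}
    - {"linear": [0.074,0,-0.025],"spin": 0}
    - {"linear": [0.077,0,-0.042],"spin": 0}
    - {"linear": [0.077,0,-0.058],"spin": 0}
    - {"linear": [0.077,0,-0.07],"spin": 0}
    - {"linear": [0.077,0,-0.08],"spin": 0}
    - {"linear": [0.077,0,-0.085],"spin": 0}
    - {"linear": [0.077,0,-0.085],"spin": 0}

```text
time: 20.12
tcp_pos: [0.5014, 0.004, 0.1131]
tool_rot: [[-0.997, 0.078, -0.003], [0.078, 0.997, 0.0], [0.003, 0.0, -1.0]]
contact_force: [-0.3, 0.0, -1.5]
gripper_width: 0.023
```

Run:
```python
from h import *
s=manip.observe(); print(s['time'],s['tcp_pos'],s['contact_force'],s['gripper_width'])
cap('side','side18');cap('scene','scene18')
a=cv2.imread('pics/scene18.png')[140:290,220:370];b=cv2.imread('pics/side18.png')[160:310,170:320]
cv2.imwrite('pics/c18.png',np.hstack([cv2.resize(x,(400,400),interpolation=2) for x in (a,b)]))
```

```text
20.1167 [0.50137015 0.00403407 0.1130775 ] [-0.28268791  0.04293756 -1.47268567] 0.02304468733049766
```

View pics/c18.png

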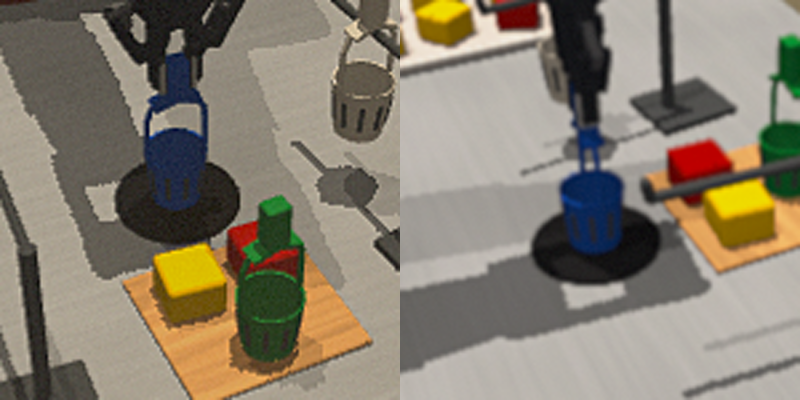

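Well centred over the mat, with about 5 mm to go. Creeping down.

Emit:
send_rows:
  motion:
    - {"linear": [0,0,-0.0015],"spin": 0}
    - {"linear": [0,0,-0.003],"spin": 0}
    - {"linear": [0,0,-0.004],"spin": 0}
    - {"linear": [0,0,-0.004],"spin": 0}

```text
time: 20.55
tcp_pos: [0.5026, 0.0044, 0.1106]
tool_rot: [[-0.997, 0.078, 0.0], [0.078, 0.997, -0.0], [-0.0, -0.0, -1.0]]
contact_force: [-0.5, -0.2, -1.3]
gripper_width: 0.0233
```

Emit:
send_rows:
  motion:
    - {"linear": [0,0,-0.001],"spin": 0}
    - {"linear": [0,0,-0.002],"spin": 0}
    - {"linear": [0,0,-0.002],"spin": 0}

```text
time: 20.8
tcp_pos: [0.5023, 0.0044, 0.1082]
tool_rot: [[-0.997, 0.078, -0.0], [0.078, 0.997, 0.0], [0.0, 0.0, -1.0]]
contact_force: [0.3, -0.1, -1.5]
gripper_width: 0.0234
```

Emit:
send_rows:
  motion:
    - {"linear": [0,0,-0.0008],"spin": 0}
    - {"linear": [0,0,-0.0015],"spin": 0}
    - {"linear": [0,0,-0.0015],"spin": 0}

```text
time: 21.05
tcp_pos: [0.5028, 0.0044, 0.1078]
tool_rot: [[-0.997, 0.078, 0.0], [0.078, 0.997, 0.0], [-0.0, 0.0, -1.0]]
contact_force: [-1.8, -0.4, 4.5]
gripper_width: 0.0232
```

Touchdown (+4.5 N at the predicted 0.108). Relieve, release, rise.

Emit:
send_rows:
  motion:
    - {"linear": [0,0,0.0006],"spin": 0}
    - {"linear": [0,0,0.0006],"spin": 0}

```text
time: 21.22
tcp_pos: [0.5029, 0.0043, 0.1077]
tool_rot: [[-0.997, 0.078, 0.001], [0.078, 0.997, -0.0], [-0.001, -0.0, -1.0]]
contact_force: [-1.4, 0.6, 2.3]
gripper_width: 0.0233
```

Emit:
send_rows:
  motion:
    - {"linear": [0,0,0],"spin": 0}
    - {"linear": [0,0,0],"spin": 0}
    - {"linear": [0,0,0],"spin": 0}
    - {"linear": [0,0,0],"spin": 0}
    - {"linear": [0,0,0],"spin": 0}
    - {"linear": [0,0,0],"spin": 0}
  grip: 0.06

```text
time: 21.72
tcp_pos: [0.5025, 0.0043, 0.1074]
tool_rot: [[-0.997, 0.078, -0.0], [0.078, 0.997, -0.0], [0.0, -0.0, -1.0]]
contact_force: [-1.0, -0.4, 0.5]
gripper_width: 0.0599
```

Emit:
send_rows:
  motion:
    - {"linear": [0,0,0.01],"spin": 0}
    - {"linear": [0,0,0.03],"spin": 0}
    - {"linear": [0,0,0.06],"spin": 0}
    - {"linear": [0,0,0.09],"spin": 0}
    - {"linear": [0,0,0.12],"spin": 0}
    - {"linear": [0,0,0.15],"spin": 0}
    - {"linear": [-0.01,0,0.18],"spin": 0}
    - {"linear": [-0.03,0,0.2],"spin": 0}
    - {"linear": [-0.05,0,0.21],"spin": 0}
    - {"linear": [-0.05,0,0.21],"spin": 0}

```text
time: 22.55
tcp_pos: [0.4521, 0.0043, 0.3225]
tool_rot: [[-0.997, 0.078, 0.007], [0.078, 0.997, -0.001], [-0.007, -0.001, -1.0]]
contact_force: [1.8, -0.2, -0.1]
gripper_width: 0.0599
```

Run:
```python
from h import *
s=manip.observe(); print(s['time'],s['tcp_pos'],s['contact_force'],s['gripper_width'])
cap('side','side19');cap('scene','scene19');p,d,c=cap('wrist','wrist19')
vv,uu=np.mgrid[:420,:560]; P=pts(c,np.c_[uu.ravel(),vv.ravel()],d.ravel()).reshape(420,560,3)
m=(p[...,2]>p[...,0]+20)&(abs(P[...,2]-.177)<.006)&(abs(P[...,1])<.06)
X=P[m]; print('blocktop',m.sum(),X.mean(0),X.min(0),X.max(0))
for n in ('scene','side'):
    for t in ('0','19'):
        p,d,c=load(n+t); P=pts(c,np.c_[uu.ravel(),vv.ravel()],d.ravel()).reshape(420,560,3)
        hsv=cv2.cvtColor(p,cv2.COLOR_RGB2HSV); H,S=hsv[...,0],hsv[...,1]
        bx=(P[...,0]>.55)&(P[...,0]<.8)&(abs(P[...,1])<.1)&(P[...,2]>.02)
        for k,m in (('g',(H>50)&(H<90)&(S>100)),('r',((H<5)|(H>173))&(S>150)),('y',(H>20)&(H<33)&(S>170))):
            print(n,t,k,(m&bx).sum(),np.median(P[m&bx],0).round(3))
a=cv2.imread('pics/scene19.png')[100:300,200:440];b=cv2.imread('pics/side19.png')[100:300,150:390];w=cv2.imread('pics/wrist19.png')
cv2.imwrite('pics/c19.png',np.hstack([cv2.resize(x,(266,300),interpolation=2) for x in (a,b,w)]))
```

```text
22.55 [0.45214704 0.00433626 0.32246149] [ 1.78729062 -0.15944991 -0.06639595] 0.05989502364123505
blocktop 512 [0.50282221 0.0053001  0.17669198] [ 0.49411948 -0.0065473   0.17101889] [0.5141114  0.01698457 0.17942629]
scene 0 g 573 [ 0.722 -0.001  0.072]
scene 0 r 166 [0.634 0.026 0.045]
scene 0 y 519 [ 0.651 -0.046  0.046]
scene 19 g 634 [ 0.722 -0.     0.069]
scene 19 r 161 [0.636 0.027 0.045]
scene 19 y 526 [ 0.651 -0.047  0.046]
side 0 g 464 [ 0.713 -0.011  0.065]
side 0 r 226 [0.619 0.032 0.047]
side 0 y 189 [ 0.628 -0.063  0.046]
side 19 g 493 [ 0.714 -0.011  0.065]
side 19 r 271 [0.624 0.028 0.047]
side 19 y 429 [ 0.628 -0.063  0.045]
```

View pics/c19.png

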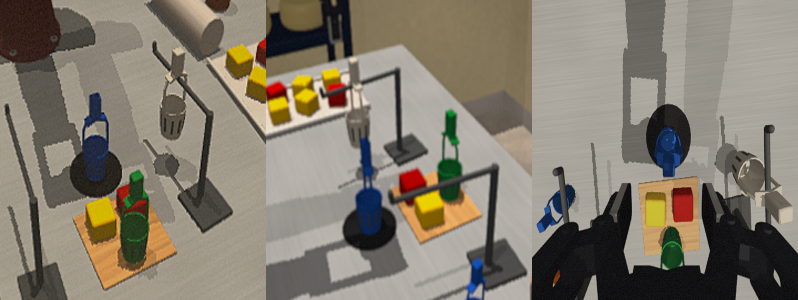

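```bash
python3 -c "
from rig import close_job
print(close_job())"
```

```text
the job is handed in; nothing more can be done
None
```

The white pail now hangs on the spare hook, and the blue pail stands upright in the middle of the black mat. I handed the job in at about 22.7 s of the 59 s, with the gripper open and clear of everything.

**One miss on the way:** my first grasp closed about 5 mm above the white pail's grip block. The wrist camera's depth showed the fingers really end about 38 mm short of the reported TCP. I corrected for that in every later grasp, and nothing was disturbed by the miss.

**Last checks:**
- **Blue pail:** its grip block was at about (0.503–0.504, 0.005), against a measured mat centre of (0.503, 0.005). The block top was at z = 0.177, as it should be standing on the mat. It touched down with about 4.5 N.
- **White pail:** after release, the pictures show it hanging on the spare hook's bar. It had seated at the same height it hung at before.
- **Green pail and cheeses:** before-and-after positions agree within 2 mm. The exception is the red cheese in the side view, at 5 mm; part of it was hidden in the first picture, and the scene camera shows it within 2 mm.
- **Cameras:** the fixed cameras differed from each other by up to about 7 mm in x on the mat, so I worked from the wrist camera.

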